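# Key the drip grate home in its tray

### The job

The round steel grate of the drip tray is standing proud because its notch is off the tray's locating pin. With a fingertip, push the rib on the grate round until the notch stands over the pin, then press the grate down at its centre until it is fully home. Do not pinch the rib or lift the grate, and leave the other things on the counter where they are.

Things in the scene. Friction and masses are not known exactly. Their poses are not given: they have to be found in the camera images.
- tray_centre (a point): Point on the vertical axis of the round black drip tray, level with its rim, 30 mm above the counter. The tray is fixed, 200 mm across outside, its well 180 mm across.
- pin (a point): The locating pin: a round steel rod, 8 mm thick, lying level and pointing from the tray's wall straight at the tray's axis. The point is on the rod's axis, 72 mm from the tray's axis and 29 mm above the counter, 3 mm from the rod's inner end (outer 15 mm of the rod are seen in the gap between grate and wall). The rod's top is 33 mm above the counter.
- collar (a joint): How far the rubber collar under the grate has been pressed down, m: 0 at the start (the grate's underside 35 mm, its plate top 39 mm above the counter), 0.009 when fully home (plate top flush with the tray's rim, 30 mm above the counter). The collar carries the grate, fits snugly and stays wherever it is left; pressing grate and collar down takes about 7 N. Away from the notch the pin stops the grate's rim after 2 mm.
- notch (a point): The grate lies loose on the collar, centred with 1 mm of play by a hidden spigot, and turns endlessly both ways; a sideways push of 1 to 2 N on its rib turns it and it stays where it is left. This point is the centre of the notch in the grate's rim, at half the plate's thickness, 72 mm from the axis. The grate is a round perforated steel plate 150 mm across, 4 mm thick; the notch is 20 mm wide and 13 mm deep (6 mm of play either side of the pin).
- boss (a point): Middle of the flat top of the round boss at the grate's centre, 32 mm across, 18 mm above the plate: the place to press (57 mm above the counter at the start, 48 mm when home).
- rib (a point): Point on the top of the upright rib on the grate, diametrically opposite the notch, 45 mm from the axis. The rib is a straight steel bar 10 mm thick that runs radially from 19 to 65 mm from the axis and stands 16 mm above the plate; push its side to turn the grate.
- rib_a: One flank of the rib, 38 x 5 x 12 mm, 42 mm from the axis (origin at its centre). Seen from the axis towards the rib's outer end, it is the right-hand flank; pushing it turns the grate anticlockwise.
- rib_b: The other flank of the rib, same size; pushing it turns the grate clockwise.
- opener: Bystander: flat steel bottle opener, 120 x 34 x 5 mm, lying on the counter close to the tray; origin at the centre of its underside. Leave it where it is.
- coasters: Bystander: short stack of cork coasters, 84 mm across, 16 mm high, close to the tray; origin at the centre of its underside. Leave it where it is.
- bottle_a: Bystander: brown glass bottle, 66 mm across, 220 mm high; origin at the centre of its underside. Leave it where it is.
- bottle_b: Bystander: green glass bottle, 66 mm across, 220 mm high; origin at the centre of its underside. Leave it where it is.
- cup: Bystander: clear tasting cup, 70 mm across, 90 mm high; origin at the centre of its underside. Leave it where it is.
- jar: Bystander: glass snack jar, 80 mm across, 110 mm high; origin at the centre of its underside. Leave it where it is.
- mug: Bystander: white mug, 80 mm across, 95 mm high; origin at the centre of its underside. Leave it where it is.
There are look-alikes about, which are no part of the job. What is shaped like the part that bears tray_centre but red or white is not meant.

How it is judged:
By the outcome, as a careful person would: the job done as asked, in the order asked, and still so for the second after the job is handed in, with the robot touching nothing.
It also fails if it takes over 45 s, if anything falls off the work surface, if the arm or the gripper's body presses on something with over 40 N, if the wrist force passes 120 N, or if a joint passes its speed limit or range.

### The arm

A 7-joint arm with a two-finger parallel gripper is mounted at the origin on the work surface. World frame = base frame: x ahead of the robot, y to its left, z up, the work surface at z = 0. Lengths are in mm, angles in rad, forces in N, time in s.
With the tool pointing down it reaches from about 425 to 825 mm from the base axis. Payload 3.6 kg.
Tool frame: the origin (TCP) lies midway between the tips of the shut fingers; the grasp point (between the pads) lies grip_depth behind it (grip_depth is the distance from the TCP to the grasp point, in mm); y points along the fingers, x is the direction in which the jaws open and shut, and the axes are right-handed (so a half turn about y gives the same grasp; the last joint's range is limited). The gripper opens to 85 mm and grips with 20 to 120 N. Pads are 22 mm wide; open, the fingers measure 114 mm over their backs; the gripper's body (76 mm by 85 mm) begins 54 mm behind the grasp point. The pads swing forward as they close: fully open they stand 13 mm farther back than shut.
Start: joints at [1.081, 0.615, -0.013, 1.423, 0.008, 1.103, -0.04], TCP at [290.202, -581.587, 204.597] pointing down, gripper open.
Joint ranges: [-3.12, 3.12], [-0.3, 2.06], [-1.34, 1.32], [0.26, 2.42], [-1.36, 4.5], [0.01, 1.98], [-2.84, 2.84]. Speed limits (rad/s): [2.79, 2.79, 3.14, 3.14, 3.14, 3.14, 3.14].

### API

Orientations are given as a unit quaternion [x, y, z, w].
In Python, from rig import * gives the robot as it stands. The module is installed in compiled form; this text tells all that it offers.
- The arm moves only by the tool jog_arm, never from a script. Its argument "rows" is text: rows parted by semicolons, each of 7 numbers parted by spaces: the shift along the world's x, y, z in mm, then the turn, a rotation vector about the world's x, y, z in rad, then the finger opening in mm, from 0 to 85.4. In form: dx dy dz rx ry rz claw; .... A call has 1 to 10 rows; each row shifts and turns the commanded pose from where the row before left it; what a row does not reach is not made up. A row lasts 1/12 s, in which the tool goes at most 41.7 mm and 7.16 degrees, less where a joint would pass 70% of its speed; a pose out of reach is approached as far as the arm can. A call is refused whole if a number of a shift passes 41.7 or a number of a turn 0.125, either way. A call with a gripper value outside its range is refused whole. The fingers move at their own pace and stop on an object; "squeeze" is the grip in N (left out, the last holds). Time passes only in rows, so rows that do not move let the fingers close. It gives the time, the measured TCP pose, the force and the opening at its end, in the units of the state.
- get_obs(): the state, without advancing time (a new reading comes with each control period).
- capture(name): name is "scene" or "top" or "wrist"; returns a dict with "img" (420x560x3 uint8, red, green, blue), "z_map" (420x560 float32, mm along the optical axis (not along the pixel's ray), 0 where there is no reading), "K" (3x3 intrinsics, pixels), "cam_to_world" (4x4, takes a point from camera to world coordinates); the wrist camera has in their place "mount" (4x4, takes a point from camera to tool coordinates, whose origin is the TCP and whose axes are the tool frame's). Camera axes: x right, y up, looking along -z (the intrinsics and any distortion apply to the point x, -y, -z); pixel columns grow to the right and rows downward; lengths in mm; the calibration is good to about 2 mm. The wrist camera is an equidistant fisheye: a pixel r from the principal point sees the ray r / f radians off the axis. A picture is of the moment at which its call begins: read the wrist's pose just before it.
- close_job(): hands the job in, once; it reports no verdict.
Trained networks look in the newest picture that a camera, given by its name, has taken for a name from the list of things; names that differ only in an ending like _2 or _b are one class to them, and where a whole thing is asked for, a point or a joint stands for the part that bears it (a point fixed in the world has none). Each returns a list of dicts, best first, with "conf" (0 to 1); they miss things now and then, are a little off and sometimes report something else, mostly with a low value. They report only what shows in the picture. A call takes as long as a camera call. They do not tell look-alikes from the thing itself.
- spot_in(thing, camera): "box" ([left, top, width, height] in pixels, round what is visible of it).
The state is a dict: "time_s": time; "joint_positions": joint angles; "joint_vel": joint speeds; "joint_torque": joint torques, N m; "ee_pos": TCP position; "orientation": TCP orientation; "force": force on the tool from outside, world axes, zero at the start; "ft_torque": the same for the moment, N m; "finger_gap": finger opening in mm.
Only numpy, scipy, OpenCV 4.12 (cv2) and the standard library are available. Lean on these libraries where they do the work, as an engineer would, in place of code of your own. Each camera call takes 0.05 s, during which the arm holds its last target. There are 200 camera calls.

## Working session

There is one attempt and no reset: what is moved stays moved. The work goes in short steps, Python scripts to look and compute and a tool call to move; the robot and the scene stay as the last step left them, time stands still between calls to the robot, and variables do not carry over. Pictures are saved under pics/ and viewed, about 8 in all and at most 12, crops included, and the job is handed in when it is done.

Besides the shell and the picture viewer there is one more tool, called after "Request:" as name(argument=value, ...), one argument or row to a line, values as JSON. jog_arm: Moves the arm, as the interface text tells. Its arguments: {"type":"object","properties":{"rows":{"type":"string"},"squeeze":{"type":"number"}},"required":["rows"]}

```bash
mkdir -p pics; cat > h.py <<'E'
from rig import *
import numpy as np, cv2
def w(c,u,v,z=None):
    "pixel->world via depth, or on plane z"
    K=c["K"];T=c["cam_to_world"]
    r=np.array([(u-K[0,2])/K[0,0],-(v-K[1,2])/K[1,1],-1.])
    if z is None: return (T@np.r_[r*c["z_map"][int(v),int(u)],1])[:3]
    d=T[:3,:3]@r;o=T[:3,3];return o+d*(z-o[2])/d[2]
def save(c,n): cv2.imwrite(f"pics/{n}.png",cv2.cvtColor(c["img"],cv2.COLOR_RGB2BGR))
E
python3 - <<'E'
from h import *
o=get_obs();print(o)
for n in("scene","top"):
    c=capture(n);save(c,n)
    for t in("tray_centre","notch","boss","rib","rib_a","pin"):
        print(n,t,[( [round(x) for x in d["box"]],round(d["conf"],2),w(c,d["box"][0]+d["box"][2]/2,d["box"][1]+d["box"][3]/2).round()) for d in spot_in(t,n)[:4]])
E
```

```text
{'time_s': 0.0, 'joint_positions': array([ 1.08149462,  0.61593272, -0.01263923,  1.42489714,  0.0081206 ,
        1.10341253, -0.04037944]), 'joint_vel': array([-0.00176774, -0.00054469, -0.00031061, -0.00015614,  0.0012601 ,
        0.00033483,  0.0008087 ]), 'joint_torque': array([-1.82130516e-04, -4.69221246e+01,  2.59225359e-01, -1.71033919e+01,
        1.00401160e-02,  9.81277612e-03,  2.94881193e-05]), 'ee_pos': array([ 289.8363846 , -580.86772962,  203.43000338]), 'orientation': array([-0.60089421,  0.37275699, -0.37117801,  0.60183491]), 'force': array([1.23537791, 0.05071863, 0.18176346]), 'ft_torque': array([-0.03757459, -0.01064436,  0.00982081]), 'finger_gap': 85.6690383748694}
scene tray_centre [([306, 219, 68, 57], 0.87, array([818.,  -5.,  29.])), ([119, 193, 70, 53], 0.85, array([ 342., -319.,   34.])), ([236, 181, 62, 50], 0.71, array([552., -43.,  44.]))]
scene notch [([245, 183, 49, 30], 0.74, array([542., -18.,  57.])), ([278, 172, 26, 18], 0.5, array([492., 129.,   9.]))]
scene boss [([246, 185, 48, 32], 0.94, array([537., -15.,  40.]))]
scene rib [([242, 181, 5
[... 324 characters left out ...]
], 0.88, array([515., -14.,  56.])), ([242, 94, 66, 70], 0.74, array([799.,  14.,  29.])), ([353, 268, 80, 82], 0.63, array([ 314., -303.,   36.]))]
top notch [([254, 200, 59, 58], 0.56, array([513., -17.,  59.]))]
top boss [([253, 201, 60, 55], 0.58, array([512., -16.,  59.]))]
top rib [([256, 201, 54, 55], 0.86, array([513., -17.,  59.])), ([329, 209, 31, 30], 0.28, array([ 535., -182.,   15.]))]
top rib_a [([256, 201, 54, 55], 0.86, array([513., -17.,  59.])), ([329, 209, 31, 30], 0.28, array([ 535., -182.,   15.]))]
top pin [([240, 95, 73, 68], 0.97, array([797.,  10.,  40.])), ([244, 188, 75, 76], 0.93, array([519., -11.,  57.])), ([354, 269, 78, 78], 0.9, array([ 316., -300.,   42.]))]
```

View pics/top.png

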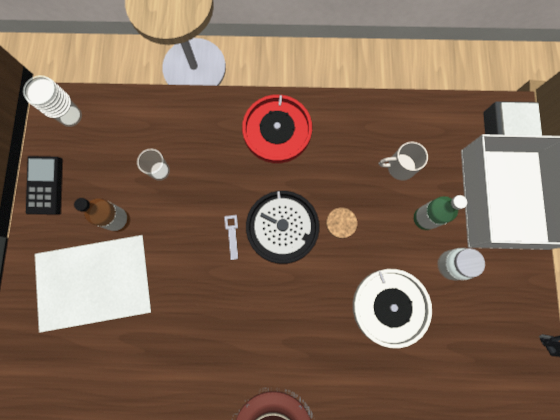

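View pics/scene.png

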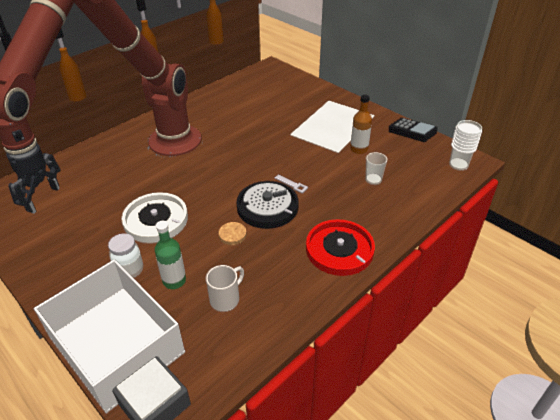

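The top view shows the black tray at about (283,227). The pin gap is at (279,195), the rib points up-left at (266,217), and the notch is opposite at about (305,238). So the rib needs to turn about 125° anticlockwise, pushed on rib_a. Next I'll take finer numbers.

```bash
python3 - <<'E'
from h import *
from scipy.spatial.transform import Rotation as R
o=get_obs();print(R.from_quat(o["orientation"]).as_matrix().round(3))
c=capture("top");K=c["K"];T=c["cam_to_world"];print(T[:3,3].round())
u,v=np.meshgrid(np.arange(235,335),np.arange(180,280));P=np.array([w(c,a,b) for a,b in zip(u.ravel(),v.ravel())])
im=c["img"][v.ravel(),u.ravel()].astype(int)
tall=P[:,2]>49; print(tall.sum(),P[tall].max(0))
rm=(abs(P[:,2]-39)<5)&(im.sum(1)>300)
print("plate mean",P[rm].mean(0),rm.sum())
plate=np.array([(a,b) for a,b in zip(u.ravel()[rm],v.ravel()[rm])],np.int32)
(cu,cv_),r=cv2.minEnclosingCircle(plate);print("plate circ",cu,cv_,r,w(c,cu,cv_,39))
q=P[tall];print(np.c_[u.ravel()[tall],v.ravel()[tall],q.round()].astype(int)[::4].tolist())
print("pin",w(c,279,192,31).round(),w(c,279,197,31).round())
cr=cv2.resize(cv2.cvtColor(c["img"][180:275,235:335],cv2.COLOR_RGB2BGR),None,fx=6,fy=6,interpolation=cv2.INTER_NEAREST);cv2.imwrite("pics/crop.png",cr)
E
```

```text
[[ 0.446  0.     0.895]
 [-0.895  0.     0.446]
 [-0.    -1.     0.   ]]
[ 360.   -4. 1081.]
211 [ 553.58588007   44.16011244 1081.26955963]
plate mean [521.84728696 -13.57752884  38.27637823] 2116
plate circ 282.4186706542969 224.27264404296875 29.47169303894043 [526.23516149 -13.32803173  39.        ]
[[269, 181, 360, -4, 1081], [246, 199, 360, -4, 1081], [259, 204, 360, -4, 1081], [262, 214, 550, 41, 57], [262, 215, 546, 41, 59], [266, 215, 547, 31, 55], [264, 216, 544, 36, 57], [268, 216, 545, 25, 55], [267, 217, 542, 28, 57], [265, 218, 540, 33, 52], [269, 218, 540, 23, 55], [288, 218, 360, -4, 1081], [270, 219, 537, 20, 53], [274, 219, 538, 9, 52], [284, 219, 538, -17, 56], [271, 220, 534, 17, 56], [275, 220, 535, 7, 53], [281, 220, 535, -9, 58], [285, 220, 535, -20, 58], [274, 221, 532, 9, 56], [279, 221, 532, -4, 59], [283, 221, 532, -15, 55], [287, 221, 533, -25, 56], [278, 222, 529, -1, 55], [282, 222, 530, -12, 54], [286, 222, 530, -23, 54], [275, 223, 526, 6, 57], [280, 223, 527, -7, 56], [284, 223, 527, -17, 55], [288, 223, 527, -28, 55], [280, 224, 524, -7, 54], [284, 224, 524, -17, 56], [288, 224, 524, -28, 57], [279, 225, 522, -4, 53], [283, 225, 521, -15, 57], [287, 225, 522, -25, 56], [278, 226, 519, -2, 56], [282, 226, 519, -12, 57], [286, 226, 519, -23, 56], [278, 227, 516, -2, 56], [282, 227, 516, -12, 55], [286, 227, 517, -23, 55], [279, 228, 513, -4, 57], [283, 228, 513, -15, 57], [287, 228, 514, -25, 57], [281, 229, 511, -10, 54], [285, 229, 511, -20, 56], [282, 230, 508, -12, 58], [303, 235, 360, -4, 1081], [293, 243, 360, -4, 1081], [242, 253, 360, -4, 1081], [299, 264, 360, -4, 1081], [291, 276, 360, -4, 1081]]
pin [617.  -2.  31.] [603.  -2.  31.]
```

View pics/crop.png

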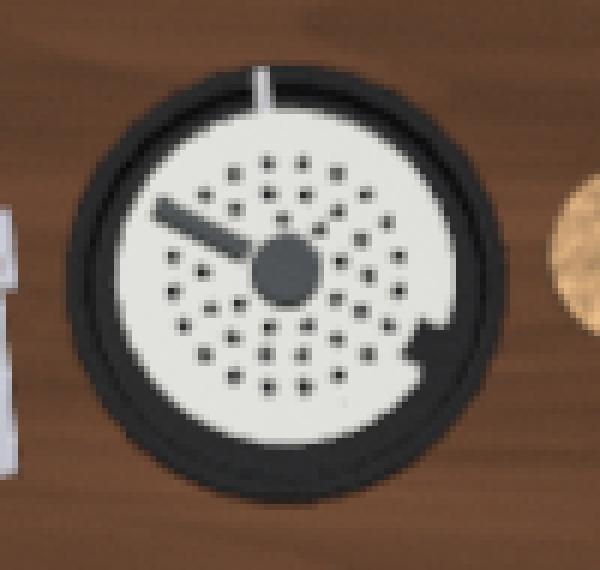

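The crop shows the tray and boss centre near (520.5,-13.5) mm, the pin at about 7°, and the rib at about 64° with the notch opposite. I'll move above the pre-contact spot beside flank rib_a with the fingers closed.

Request:
jog_arm(
  rows="14.1 29.7 0 0 0 0.0323 0;14.1 29.7 0 0 0 0.0323 0;14.1 29.7 0 0 0 0.0323 0;14.1 29.7 0 0 0 0.0323 0;14.1 29.7 0 0 0 0.0323 0;14.1 29.7 0 0 0 0.0323 0;14.1 29.7 0 0 0 0.0323 0;14.1 29.7 0 0 0 0.0323 0;14.1 29.7 0 0 0 0.0323 0;14.1 29.7 0 0 0 0.0323 0",
  squeeze=30,
)

```text
time_s: 1.58
ee_pos: [431.8, -283.2, 204.9]
orientation: [0.654, -0.27, 0.27, -0.653]
force: [0.7, 0.2, 0.1]
finger_gap: -0.2
```

Request:
jog_arm(
  rows="14.1 29.7 0 0 0 0.0323 0;14.1 29.7 0 0 0 0.0323 0;14.1 29.7 0 0 0 0.0323 0;14.1 29.7 0 0 0 0.0323 0;14.1 29.7 0 0 0 0.0323 0;14.1 29.7 0 0 0 0.0323 0;14.1 29.7 -20 0 0 0.0323 0;14.1 29.7 -20 0 0 0.0323 0;14.1 29.7 -20 0 0 0.0323 0;14.1 29.7 -20 0 0 0.0323 0",
)

```text
time_s: 2.42
ee_pos: [573.0, 13.7, 124.1]
orientation: [-0.688, 0.161, -0.162, 0.688]
force: [-0.0, -0.7, -0.3]
finger_gap: 0.2
```

Request:
jog_arm(
  rows="0 0 0 0 0 0 0;0 0 0 0 0 0 0;0 0 0 0 0 0 0",
)

```text
time_s: 2.67
ee_pos: [572.2, 11.6, 124.6]
orientation: [0.689, -0.162, 0.162, -0.688]
force: [0.1, -0.7, 0.6]
finger_gap: 0.1
```

```bash
python3 - <<'E'
from h import *
from scipy.spatial.transform import Rotation as R
o=get_obs();c=capture("wrist");save(c,"w1")
print(o["ee_pos"],R.from_quat(o["orientation"]).as_matrix().round(3),o["joint_positions"].round(2),o["finger_gap"],c["K"],c["mount"].round(3),sep="\n")
E
```

```text
[572.23590522  11.60138772 124.61980755]
[[ 0.895 -0.     0.446]
 [-0.446 -0.001  0.895]
 [ 0.    -1.    -0.001]]
[ 0.09  0.59 -0.24  1.75  0.18  0.82 -0.69]
0.09128667278333887
[[325.1922621    0.         280.43013295]
 [  0.         325.1922621  206.5065898 ]
 [  0.           0.           1.        ]]
[[ 1.00000e+00 -1.00000e-03  0.00000e+00 -4.81000e-01]
 [ 0.00000e+00  2.68000e-01 -9.63000e-01 -1.69648e+02]
 [ 1.00000e-03  9.63000e-01  2.68000e-01  6.79660e+01]
 [ 0.00000e+00  0.00000e+00  0.00000e+00  1.00000e+00]]
```

View pics/w1.png

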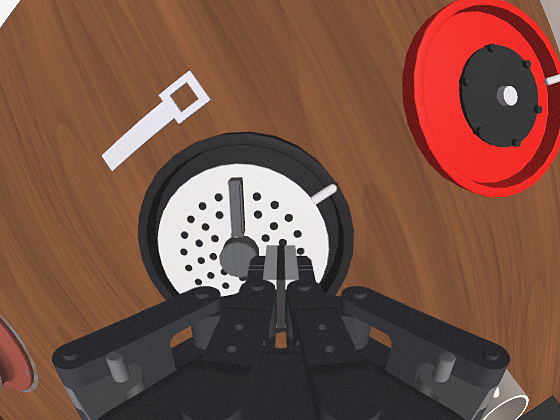

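The wrist view shows the rib from (236,180) to (237,236), the boss top at about (239,249), and the pin from (316,203) to (335,187). The red tray at upper right is the look-alike. I'll convert these to world coordinates.

```bash
cat >> h.py <<'E'
from scipy.spatial.transform import Rotation as R
def ww(o,c,u,v,z):
    "wrist pixel -> world on plane z"
    K=c["K"];x=(u-K[0,2])/K[0,0];y=(v-K[1,2])/K[1,1];t=np.hypot(x,y);s=np.sin(t)/t
    M=np.eye(4);M[:3,:3]=R.from_quat(o["orientation"]).as_matrix();M[:3,3]=o["ee_pos"];T=M@c["mount"]
    d=T[:3,:3]@np.array([x*s,-y*s,-np.cos(t)]);p=T[:3,3];return (p+d*(z-p[2])/d[2])[:2].round(1)
E
python3 - <<'E'
from h import *
o=get_obs();c=capture("wrist")
for n,u,v,z in(("ribout",236,179,55),("ribin",237,232,55),("boss",239,250,57),("pin_in",316,204,31),("pin_out",335,187,31),("tip_jaw",282,262,125)):print(n,ww(o,c,u,v,z))
# tray outer edge at z30: fit circle from edge pixels
e=[(246,132),(190,147),(150,190),(139,240),(345,190),(352,235),(300,143)]
p=np.array([ww(o,c,u,v,30) for u,v in e]);A=np.c_[2*p,np.ones(len(p))];s=np.linalg.lstsq(A,(p**2).sum(1),rcond=None)[0];print("tray",s[:2],np.sqrt(s[2]+s[0]**2+s[1]**2))
g=[(237,164),(200,170),(170,190),(158,225),(166,265),(310,190),(328,220)]
p=np.array([ww(o,c,u,v,39) for u,v in g]);A=np.c_[2*p,np.ones(len(p))];s=np.linalg.lstsq(A,(p**2).sum(1),rcond=None)[0];print("grate",s[:2],np.sqrt(s[2]+s[0]**2+s[1]**2))
E
```

```text
ribout [552.3  46.2]
ribin [532.6   8.7]
boss [527.2  -4.9]
pin_in [597.4  -5.5]
pin_out [618.    0.7]
tip_jaw [ 5.673e+02 -5.000e-01]
tray [525.35034178 -10.92317335] 98.05343830401968
grate [524.75943002 -10.39856705] 75.60399883020476
```

```bash
python3 - <<'E'
import numpy as np
C=np.array([523,-11.5])
def p(t,d=16,r=45):
    t=np.radians(t);return C+r*np.array([np.cos(t),np.sin(t)])+d*np.array([np.sin(t),-np.cos(t)])
print(p(62.5)-[572.2,11.6])
a=62.5
for i in range(21): print("%.1f %.1f 0 0 0 0.0873 0;"%tuple(p(a+5)-p(a)),end="");a+=5
print(a)
E
```

```text
[-14.22913907   9.42750968]
-3.0 2.9 0 0 0 0.0873 0;-3.2 2.7 0 0 0 0.0873 0;-3.4 2.4 0 0 0 0.0873 0;-3.6 2.1 0 0 0 0.0873 0;-3.8 1.7 0 0 0 0.0873 0;-3.9 1.4 0 0 0 0.0873 0;-4.0 1.0 0 0 0 0.0873 0;-4.1 0.7 0 0 0 0.0873 0;-4.2 0.3 0 0 0 0.0873 0;-4.2 -0.0 0 0 0 0.0873 0;-4.1 -0.4 0 0 0 0.0873 0;-4.1 -0.8 0 0 0 0.0873 0;-4.0 -1.1 0 0 0 0.0873 0;-3.9 -1.5 0 0 0 0.0873 0;-3.8 -1.8 0 0 0 0.0873 0;-3.6 -2.1 0 0 0 0.0873 0;-3.4 -2.4 0 0 0 0.0873 0;-3.2 -2.7 0 0 0 0.0873 0;-2.9 -3.0 0 0 0 0.0873 0;-2.7 -3.2 0 0 0 0.0873 0;-2.4 -3.4 0 0 0 0.0873 0;167.5
```

Request:
jog_arm(
  rows="0 0 -15 0 0 0 0;0 0 -20 0 0 0 0;0 0 -20 0 0 0 0;0 0 -15 0 0 0 0;0 0 -9.5 0 0 0 0;0 0 0 0 0 0 0;0 0 0 0 0 0 0",
)

```text
time_s: 3.35
ee_pos: [572.5, 11.5, 45.6]
orientation: [0.688, -0.162, 0.163, -0.688]
force: [0.3, 0.1, 0.3]
finger_gap: -0.1
```

Request:
jog_arm(
  rows="-4 2.5 0 0 0 0 0;-4 2.5 0 0 0 0 0;-3 2.2 0 0 0 0 0;-3.2 2.2 0 0 0 0 0;-3.0 2.9 0 0 0 0.0873 0;-3.2 2.7 0 0 0 0.0873 0",
)

```text
time_s: 3.85
ee_pos: [551.6, 28.0, 45.6]
orientation: [0.7, -0.099, 0.1, -0.7]
force: [-0.4, 0.7, 0.5]
finger_gap: 0.0
```

Request:
jog_arm(
  rows="-3.4 2.4 0 0 0 0.0873 0;-3.6 2.1 0 0 0 0.0873 0;-3.8 1.7 0 0 0 0.0873 0;-3.9 1.4 0 0 0 0.0873 0;-4.0 1.0 0 0 0 0.0873 0;-4.1 0.7 0 0 0 0.0873 0;-4.2 0.3 0 0 0 0.0873 0;-4.2 0 0 0 0 0.0873 0",
)

```text
time_s: 4.52
ee_pos: [520.3, 37.4, 45.5]
orientation: [0.692, 0.146, -0.146, -0.692]
force: [0.2, -0.3, -0.5]
finger_gap: 0.2
```

```bash
python3 - <<'E'
from h import *
o=get_obs();c=capture("wrist");save(c,"w2");print(o["ee_pos"],o["joint_positions"].round(2),o["force"])
E
```

```text
[520.28194288  37.42960991  45.49264203] [ 0.17  0.68 -0.44  1.95  0.48  0.62 -0.16] [ 0.16682154 -0.34848838 -0.52816604]
```

View pics/w2.png

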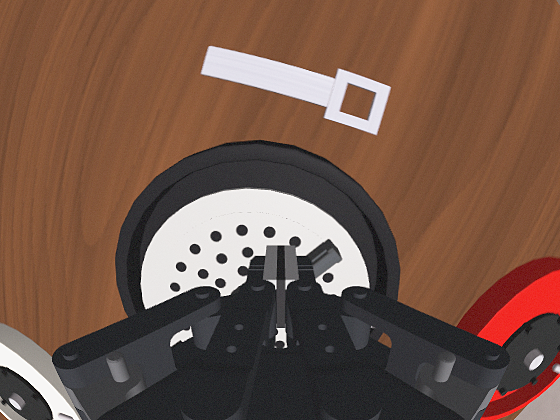

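The rib end shows at about (330,245), to the right of the fingertips, so the fingers seem to have passed it. I'll measure the rib and check the fingertip height.

```bash
python3 - <<'E'
from h import *
o=get_obs();c=capture("wrist")
print(ww(o,c,330,241,55),ww(o,c,314,264,55))
z=c["z_map"];print(z[245:285:6,255:345:8].round())
K=c["K"];M=np.eye(4);M[:3,:3]=R.from_quat(o["orientation"]).as_matrix();M[:3,3]=o["ee_pos"];T=M@c["mount"]
def wd(u,v):
    x=(u-K[0,2])/K[0,0];y=(v-K[1,2])/K[1,1];t=np.hypot(x,y);s=np.sin(t)/t
    d=np.array([x*s,-y*s,-np.cos(t)]);return (T@np.r_[d/np.cos(t)*z[v,u],1])[:3].round()
for a in((330,245),(318,262),(280,250),(270,270),(290,270),(257,265),(305,270),(240,230),(236,255)):print(a,wd(*a))
c=capture("top");save(c,"top2")
cv2.imwrite("pics/crop2.png",cv2.resize(cv2.cvtColor(c["img"][180:275,225:335],cv2.COLOR_RGB2BGR),None,fx=6,fy=6,interpolation=cv2.INTER_NEAREST))
E
```

```text
[541.1  52.1] [539.2  36.5]
[[187. 188. 189. 188. 188. 188. 188. 190. 188. 184. 181. 188.]
 [190. 189. 140. 143. 143. 142. 191. 189. 186. 177. 172. 189.]
 [143. 145. 136. 136. 135. 136. 146. 185. 178. 173. 173. 174.]
 [138. 139. 130. 130. 130. 130. 138. 139. 175. 175. 174. 193.]
 [134. 135. 124. 125. 124. 125. 133. 133. 174. 175. 193. 193.]
 [129. 119. 120. 121. 120. 120. 129. 128. 175. 193. 193. 194.]
 [111. 113. 116. 117. 117. 112. 112. 113. 196. 194. 195. 196.]]
(330, 245) [545.  48.  47.]
(318, 262) [541.  38.  55.]
(280, 250) [514.  47.  82.]
(270, 270) [511.  46. 102.]
(290, 270) [518.  49. 102.]
(257, 265) [507.  40.  89.]
(305, 270) [525.  48.  94.]
(240, 230) [495.  33.  40.]
(236, 255) [499.  17.  39.]
```

View pics/crop2.png

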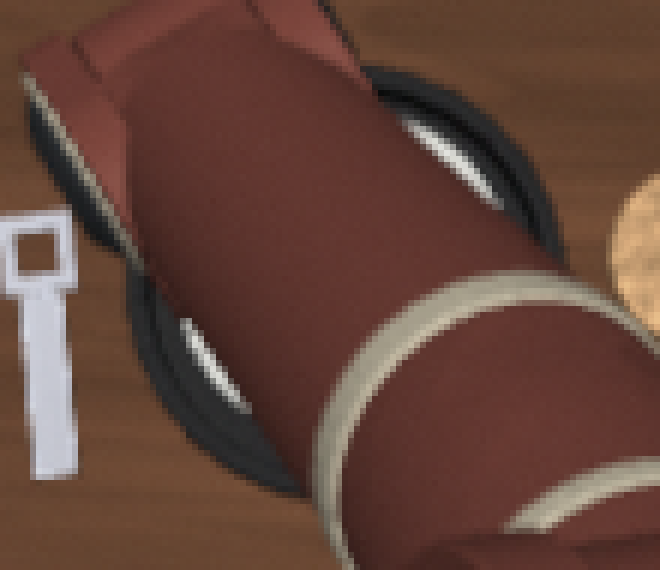

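The finger geometry doesn't add up. The rib reads z=55, which is right, but the lowest visible finger edge is at z≈82 even though the TCP reads 45. There was also no contact force. I'll look from the scene camera.

```bash
python3 - <<'E'
from h import *
c=capture("scene");print(get_obs()["ee_pos"])
T=np.linalg.inv(c["cam_to_world"]);K=c["K"]
def pj(p):
    q=T@np.r_[p,1];return K[0,0]*q[0]/-q[2]+K[0,2],K[1,1]*-q[1]/-q[2]+K[1,2]
print("TCP px",pj(get_obs()["ee_pos"]),"boss",pj([523,-11,57]))
cr=cv2.resize(cv2.cvtColor(c["img"][130:240,210:330],cv2.COLOR_RGB2BGR),None,fx=5,fy=5,interpolation=cv2.INTER_CUBIC);cv2.imwrite("pics/sc2.png",cr)
E
```

```text
[520.79819183  37.13104204  45.36148799]
TCP px (np.float64(277.5334367206687), np.float64(189.40950106437373)) boss (np.float64(267.1486564381143), np.float64(193.95573282636792))
```

View pics/sc2.png

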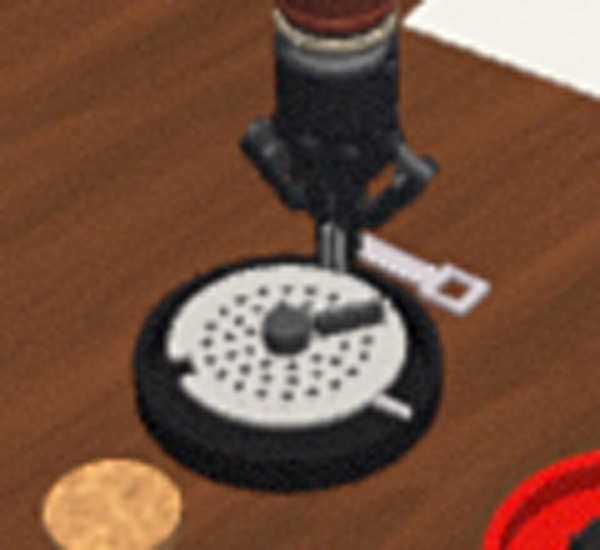

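The scene view shows the fingertips ending at about crop (335,270), above the TCP projection at (337,297). So the real tips sit well short of the reported TCP, and they passed over the rib, which is undisturbed. I'll measure the real tip height.

```bash
python3 - <<'E'
from h import *
o=get_obs();c=capture("wrist");z=c["z_map"];K=c["K"];Mt=c["mount"]
def td(u,v):
    x=(u-K[0,2])/K[0,0];y=(v-K[1,2])/K[1,1];t=np.hypot(x,y);s=np.sin(t)/t
    return (Mt@np.r_[np.array([x*s,-y*s,-np.cos(t)])/np.cos(t)*z[v,u],1])[:3].round(1)
for v in range(242,284,3): print(v,[td(u,v).tolist() for u in (258,272,290,306)])
s=capture("scene")
for n,u,v in(("ribout",380,305),("ribout",380,315),("ribin",320,318),("boss",287,325)): print(n,w(s,210+u/5,130+v/5,56).round(1))
for v in range(255,285,4): print(v,w(s,210+335/5,130+v/5).round())
E
```

```text
242 [[-13.3, 6.3, -2.1], [-5.1, 6.7, -2.2], [5.4, 5.6, -1.7], [14.7, 5.9, -1.9]]
245 [[-13.3, 6.3, -4.0], [-5.1, 7.1, -4.2], [5.4, 6.9, -4.2], [14.7, 6.1, -3.9]]
248 [[-13.3, 5.7, -5.6], [-4.0, -33.8, 11.1], [4.1, -34.9, 11.6], [14.8, 6.1, -5.8]]
251 [[-13.4, 6.5, -7.8], [-3.9, -38.0, 11.4], [3.9, -39.9, 12.2], [14.9, 6.6, -7.9]]
254 [[-13.4, 5.4, -9.3], [-3.8, -40.9, 11.3], [3.9, -41.0, 11.3], [14.8, 4.8, -9.1]]
257 [[-10.3, -35.7, 7.4], [-3.8, -44.1, 11.3], [3.9, -43.6, 11.0], [11.2, -37.0, 8.0]]
260 [[-10.1, -38.9, 7.4], [-3.7, -46.5, 11.0], [3.7, -47.6, 11.5], [11.1, -39.1, 7.5]]
263 [[-10.0, -41.6, 7.2], [-3.6, -51.7, 12.1], [3.7, -49.9, 11.2], [10.9, -41.6, 7.2]]
266 [[-9.7, -45.4, 7.6], [-3.5, -54.1, 11.9], [3.6, -53.7, 11.7], [10.6, -45.2, 7.5]]
269 [[-9.5, -48.0, 7.5], [-3.5, -55.9, 11.5], [3.5, -56.9, 12.0], [10.4, -48.2, 7.6]]
272 [[-9.3, -52.0, 8.1], [-3.4, -58.8, 11.7], [3.4, -58.8, 11.6], [10.3, -49.9, 7.1]]
275 [[-9.2, -52.9, 7.2], [-3.4, -60.4, 11.2], [3.4, -60.3, 11.1], [10.1, -52.5, 7.0]]
278 [[-9.1, -55.9, 7.4], [-3.3, -64.0, 11.8], [3.3, -62.6, 11.1], [9.9, -55.9, 7.5]]
281 [[-8.0, -69.9, 13.7], [-3.3, -64.9, 11.1], [3.3, -64.8, 11.0], [8.6, -70.9, 14.3]]
ribout [554.4  42.1  56. ]
ribout [561.2  35.2  56. ]
ribin [536.3   6.3  56. ]
boss [526.4 -13.1  56. ]
255 [526.  30.  87.]
259 [527.  29.  86.]
263 [528.  28.  83.]
267 [528.  28.  81.]
271 [528.  28.  77.]
275 [503.  52.  45.]
279 [505.  51.  43.]
283 [500.  55.  35.]
```

The real tip is about 33 mm short of the TCP, by both wrist and scene depth. So I'll command TCP z≈13 to put the tip at about 46. I'll go back to the rib_a side at the present height, then lower.

Request:
jog_arm(
  rows="5.2 -2.6 0 0 0 -0.0873 0;5.2 -2.6 0 0 0 -0.0873 0;5.2 -2.6 0 0 0 -0.0873 0;5.2 -2.6 0 0 0 -0.0873 0;5.2 -2.6 0 0 0 -0.0873 0;5.2 -2.6 0 0 0 -0.0873 0;5.2 -2.6 0 0 0 -0.0873 0;5.2 -2.6 0 0 0 -0.0873 0;5.2 -2.6 0 0 0 -0.0873 0;5.2 -2.6 0 0 0 -0.0873 0",
)

```text
time_s: 5.65
ee_pos: [573.2, 11.1, 45.2]
orientation: [-0.688, 0.163, -0.164, 0.688]
force: [-0.5, 0.1, 0.4]
finger_gap: -0.1
```

Request:
jog_arm(
  rows="0 0 -8 0 0 0 0;0 0 -8 0 0 0 0;0 0 -8 0 0 0 0;0 0 -4 0 0 0 0;0 0 -4 0 0 0 0;0 0 0 0 0 0 0;0 0 0 0 0 0 0",
)

```text
time_s: 6.23
ee_pos: [572.4, 11.1, 12.8]
orientation: [-0.688, 0.162, -0.162, 0.688]
force: [1.4, -0.1, 0.0]
finger_gap: 0.2
```

```bash
python3 - <<'E'
from h import *
s=capture("scene");o=get_obs();print(o["ee_pos"],o["force"])
P=np.array([w(s,u,v) for u in range(270,305) for v in range(170,215)])
d=np.hypot(P[:,0]-o["ee_pos"][0],P[:,1]-o["ee_pos"][1]);m=(d<20)&(P[:,2]>42)
print(np.sort(P[m,2]).round()[:30])
E
```

```text
[572.62585431  11.04716068  13.08531413] [-0.39131583 -0.49283248  0.13119336]
[42. 42. 43. 43. 43. 43. 43. 43. 44. 44. 44. 44. 44. 44. 45. 45. 46. 47.
 47. 48. 48. 48. 49. 49. 50. 51. 52. 52. 52. 53.]
```

Request:
jog_arm(
  rows="-4 2.5 0 0 0 0 0;-4 2.5 0 0 0 0 0;-3 2.2 0 0 0 0 0;-3 2.2 0 0 0 0 0;-3.0 2.9 0 0 0 0.0873 0;-3.2 2.7 0 0 0 0.0873 0",
)

```text
time_s: 6.78
ee_pos: [553.2, 25.8, 13.5]
orientation: [0.7, -0.099, 0.101, -0.7]
force: [1.9, 0.1, 0.1]
finger_gap: 0.1
```

Request:
jog_arm(
  rows="-3.4 2.4 0 0 0 0.0873 0;-3.6 2.1 0 0 0 0.0873 0;-3.8 1.7 0 0 0 0.0873 0",
)

```text
time_s: 7.03
ee_pos: [542.8, 32.4, 13.6]
orientation: [-0.707, 0.006, -0.009, 0.707]
force: [1.3, -1.0, -0.9]
finger_gap: -0.0
```

```bash
python3 - <<'E'
from h import *
o=get_obs();c=capture("wrist");save(c,"w3");print(o["ee_pos"],o["force"])
E
```

```text
[542.78325919  32.36105036  13.56407283] [ 1.25070429 -1.0064064  -0.8771335 ]
```

View pics/w3.png

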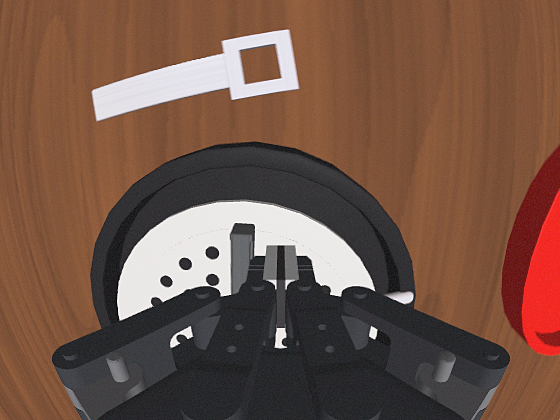

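The rib at (242,245) is now parallel to the tool, left of the fingers and turning with them (force about 1.5 N). Continuing the arc.

Request:
jog_arm(
  rows="-3.9 1.4 0 0 0 0.0873 0;-4.0 1.0 0 0 0 0.0873 0;-4.1 0.7 0 0 0 0.0873 0;-4.2 0.3 0 0 0 0.0873 0;-4.2 0 0 0 0 0.0873 0;-4.1 -0.4 0 0 0 0.0873 0;-4.1 -0.8 0 0 0 0.0873 0;-4.0 -1.1 0 0 0 0.0873 0",
)

```text
time_s: 7.75
ee_pos: [510.0, 34.8, 13.6]
orientation: [-0.667, -0.236, 0.233, 0.667]
force: [1.5, 1.9, -0.1]
finger_gap: -0.1
```

Request:
jog_arm(
  rows="-3.9 -1.5 0 0 0 0.0873 0;-3.8 -1.8 0 0 0 0.0873 0;-3.6 -2.1 0 0 0 0.0873 0;-3.4 -2.4 0 0 0 0.0873 0;-3.2 -2.7 0 0 0 0.0873 0;-2.9 -3.0 0 0 0 0.0873 0;-2.7 -3.2 0 0 0 0.0873 0;-2.4 -3.4 0 0 0 0.0873 0;0 0 0 0 0 0 0",
)

```text
time_s: 8.5
ee_pos: [482.5, 14.2, 13.3]
orientation: [-0.547, -0.448, 0.447, 0.548]
force: [-1.0, 1.9, 1.1]
finger_gap: 0.1
```

```bash
python3 - <<'E'
from h import *
o=get_obs();c=capture("wrist");save(c,"w4");print(o["ee_pos"],o["force"],o["joint_positions"].round(2))
print(R.from_quat(o["orientation"]).as_matrix().round(3))
E
```

```text
[482.51665459  14.18113281  13.30054711] [-1.01826214  1.92465876  1.0507948 ] [ 0.34  0.75 -0.64  2.07  0.82  0.59  0.49]
[[ 0.198 -0.    -0.98 ]
 [ 0.98   0.002  0.198]
 [ 0.002 -1.     0.001]]
```

View pics/w4.png

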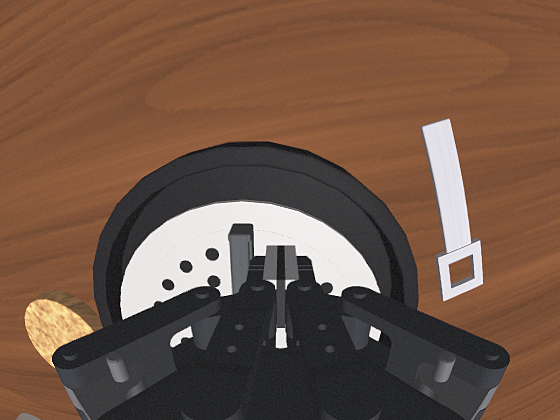

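The rib (241,250) is still flush with the tool at about 169°. It needs about 17° more to stand opposite the pin.

```bash
python3 - <<'E'
import numpy as np
C=np.array([523,-11.5])
def p(t,d=16,r=45):
    t=np.radians(t);return C+r*np.array([np.cos(t),np.sin(t)])+d*np.array([np.sin(t),-np.cos(t)])
a=167.5
for i in range(4): print((p(a+4.25)-p(a)).round(1));a+=4.25
print("retreat dir",p(a,30)-p(a))
E
```

```text
[-1.8 -3.1]
[-1.5 -3.2]
[-1.3 -3.3]
[-1.  -3.4]
retreat dir [-1.09842734 13.95684267]
```

Request:
jog_arm(
  rows="-1.8 -3.1 0 0 0 0.0742 0;-1.6 -3.2 0 0 0 0.0742 0;-1.4 -3.3 0 0 0 0.0742 0;-1.1 -3.4 0 0 0 0.0742 0;0 0 0 0 0 0 0;0 0 0 0 0 0 0",
)

```text
time_s: 9.05
ee_pos: [477.0, 0.9, 13.3]
orientation: [0.476, 0.523, -0.523, -0.476]
force: [-1.3, 2.5, 3.3]
finger_gap: 0.2
```

```bash
python3 - <<'E'
from h import *
o=get_obs();print(o["ee_pos"],o["force"]);m=R.from_quat(o["orientation"]).as_matrix();print(np.degrees(np.arctan2(m[1,2],m[0,2])))
E
```

```text
[476.9776006    0.89822052  13.26986011] [-1.28644121  2.47298594  3.32598261]
-174.6144149941604
```

Request:
jog_arm(
  rows="0 6 0 0 0 0 0;0 8 0 0 0 0 0;0 0 20 0 0 0 0;0 0 30 0 0 0 0;0 0 30 0 0 0 0;0 30 10 0 0 -0.1 0;0 40 0 0 0 -0.1 0;0 40 0 0 0 -0.1 0;0 40 0 0 0 -0.1 0;0 20 0 0 0 -0.1 0",
)

```text
time_s: 9.88
ee_pos: [476.7, 191.1, 104.1]
orientation: [-0.589, -0.391, 0.388, 0.591]
force: [-0.3, -0.3, 0.8]
finger_gap: -0.0
```

```bash
python3 - <<'E'
from h import *
o=get_obs();print(o["ee_pos"],o["force"])
c=capture("top");cv2.imwrite("pics/t4.png",cv2.resize(cv2.cvtColor(c["img"][180:275,225:335],cv2.COLOR_RGB2BGR),None,fx=6,fy=6,interpolation=cv2.INTER_CUBIC))
E
```

```text
[476.73991955 191.07749829 104.12341599] [-0.28055016 -0.25908814  0.80931217]
```

View pics/t4.png

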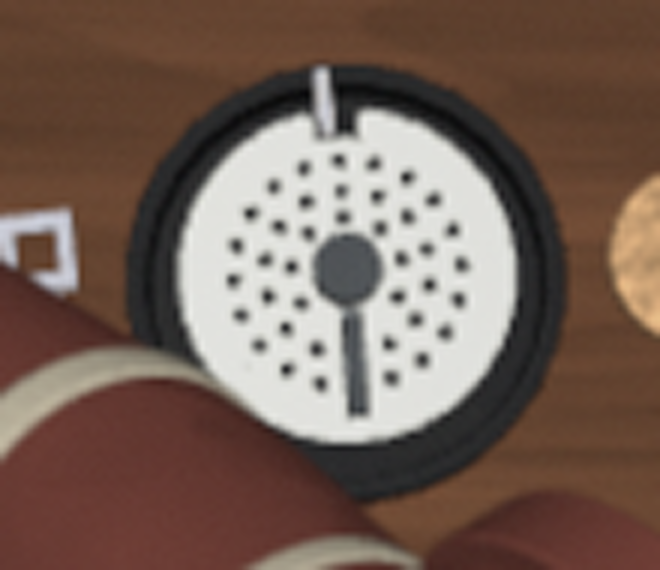

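The top view shows the pin inside the notch but to its left: pin centre x≈325, notch about 312–357. It needs about 3.4° more anticlockwise to centre, so I'll go back and push about 2.8 mm further.

Request:
jog_arm(
  rows="0 -20 0 0 0 0.1 0;0 -40 0 0 0 0.1 0;0 -40 0 0 0 0.1 0;0 -40 0 0 0 0.1 0;0 -30 -10 0 0 0.1 0;0 0 -25 0 0 0 0;0 0 -25 0 0 0 0;0 0 -20 0 0 0 0;0 0 -10 0 0 0 0;0 0 0 0 0 0 0",
)

```text
time_s: 10.77
ee_pos: [476.2, 13.7, 11.5]
orientation: [-0.475, -0.522, 0.525, 0.476]
force: [1.1, -0.8, 0.1]
finger_gap: 0.0
```

Request:
jog_arm(
  rows="0 -5 0 0 0 0 0;0 -5 0 0 0 0 0;0 -4 0 0 0 0 0;-0.4 -1.4 0 0 0 0.03 0;-0.4 -1.4 0 0 0 0.03 0;0 0 0 0 0 0 0;0 0 0 0 0 0 0",
)

```text
time_s: 11.35
ee_pos: [477.1, -2.3, 13.9]
orientation: [0.46, 0.538, -0.537, -0.459]
force: [-0.3, 1.4, 2.2]
finger_gap: -0.1
```

Request:
jog_arm(
  rows="0 6 0 0 0 0 0;0 8 0 0 0 0 0;0 0 20 0 0 0 0;0 0 30 0 0 0 0;0 0 30 0 0 0 0;0 30 10 0 0 -0.1 0;0 40 0 0 0 -0.1 0;0 40 0 0 0 -0.1 0;0 40 0 0 0 -0.1 0;0 20 0 0 0 -0.1 0",
)

```text
time_s: 12.18
ee_pos: [475.5, 188.5, 104.2]
orientation: [-0.577, -0.409, 0.406, 0.579]
force: [-0.1, 0.8, 0.8]
finger_gap: -0.2
```

```bash
python3 - <<'E'
from h import *
o=get_obs();print(o["ee_pos"],o["force"])
c=capture("top");cv2.imwrite("pics/t5.png",cv2.resize(cv2.cvtColor(c["img"][180:275,225:335],cv2.COLOR_RGB2BGR),None,fx=6,fy=6,interpolation=cv2.INTER_CUBIC))
E
```

```text
[475.47593807 188.45730131 104.18417342] [-0.05204445  0.77509817  0.82513451]
```

View pics/t5.png

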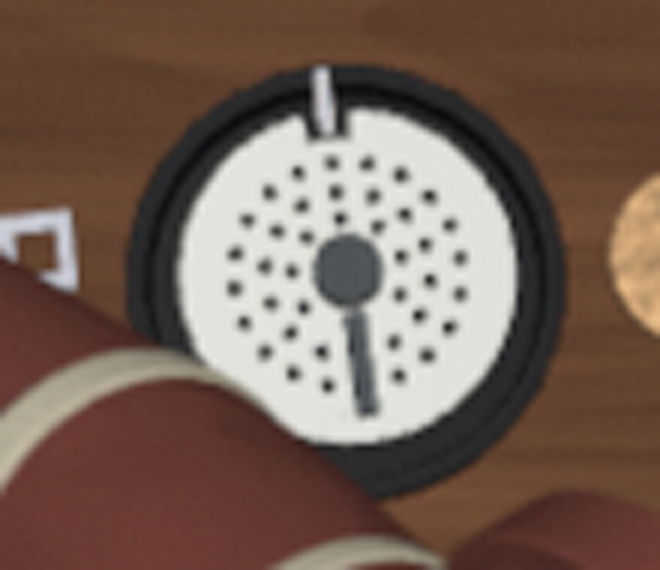

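The pin at x≈325 is now centred in the notch (about 305–349). Next I'll move over the boss and press down while watching the force.

Request:
jog_arm(
  rows="5.9 -25.1 0 0 0 0 0;5.9 -25.1 0 0 0 0 0;5.9 -25.1 0 0 0 0 0;5.9 -25.1 0 0 0 0 0;5.9 -25.1 0 0 0 0 0;5.9 -25.1 0 0 0 0 0;5.9 -25.1 0 0 0 0 0;6 -25 0 0 0 0 0;0 0 -20 0 0 0 0;0 0 -20 0 0 0 0",
)

```text
time_s: 13.07
ee_pos: [524.8, -21.8, 63.1]
orientation: [0.58, 0.406, -0.406, -0.578]
force: [-0.4, 0.3, -0.2]
finger_gap: 0.3
```

Request:
jog_arm(
  rows="0 0 -15 0 0 0 0;0 0 -10 0 0 0 0;0 0 -6 0 0 0 0;0 0 -4 0 0 0 0;0 0 0 0 0 0 0;0 0 0 0 0 0 0",
)

```text
time_s: 13.57
ee_pos: [524.2, -18.9, 28.6]
orientation: [0.578, 0.408, -0.407, -0.578]
force: [-0.2, -1.0, 0.7]
finger_gap: -0.0
```

Request:
jog_arm(
  rows="-1 6.5 0 0 0 0 0;0 0 -1.5 0 0 0 0;0 0 -1.5 0 0 0 0;0 0 -1.5 0 0 0 0;0 0 -1.5 0 0 0 0;0 0 0 0 0 0 0",
)

```text
time_s: 14.07
ee_pos: [523.3, -11.0, 23.2]
orientation: [-0.578, -0.409, 0.407, 0.578]
force: [-1.6, 0.9, 4.2]
finger_gap: -0.2
```

Request:
jog_arm(
  rows="0 0 -1.5 0 0 0 0;0 0 -1.5 0 0 0 0;0 0 -1.5 0 0 0 0;0 0 0 0 0 0 0",
)

```text
time_s: 14.4
ee_pos: [523.4, -11.0, 21.1]
orientation: [0.578, 0.409, -0.407, -0.577]
force: [-5.8, -0.6, 23.2]
finger_gap: 0.1
```

Request:
jog_arm(
  rows="0 0 -1.5 0 0 0 0;0 0 -1 0 0 0 0;0 0 0 0 0 0 0",
)

```text
time_s: 14.65
ee_pos: [523.5, -11.0, 20.9]
orientation: [0.579, 0.409, -0.407, -0.576]
force: [-9.9, -1.1, 40.0]
finger_gap: -0.3
```

It stopped after about 2 mm at 40 N, which looks like the pin stopping the rim. I'll back off and look.

Request:
jog_arm(
  rows="0 0 10 0 0 0 0;0 0 20 0 0 0 0;0 0 30 0 0 0 0;0 0 30 0 0 0 0;-6 30 0 0 0 0 0;-6 40 0 0 0 0 0;-6 40 0 0 0 0 0;-6 40 0 0 0 0 0;-6 40 0 0 0 0 0;0 0 0 0 0 0 0",
)

```text
time_s: 15.48
ee_pos: [490.0, 189.7, 107.1]
orientation: [-0.572, -0.415, 0.409, 0.577]
force: [-0.2, 0.1, 0.4]
finger_gap: -0.2
```

```bash
python3 - <<'E'
from h import *
o=get_obs();print(o["ee_pos"],o["force"])
c=capture("top");s=capture("scene")
f=lambda i:cv2.cvtColor(i,cv2.COLOR_RGB2BGR)
a=cv2.resize(f(c["img"][182:272,240:325]),(400,423),interpolation=cv2.INTER_CUBIC)
b=cv2.resize(f(s["img"][170:240,230:305]),(400,423),interpolation=cv2.INTER_CUBIC)
cv2.imwrite("pics/t6.png",np.hstack([a,b]))
# heights of plate (bright) by quadrant in top & boss
P=[];
for v in range(190,266):
  for u in range(246,320):
    if c["img"][v,u].min()>170:P.append(w(c,u,v))
P=np.array(P);P=P[abs(P[:,2]-37)<12];A=np.c_[P[:,:2]-[523,-12],np.ones(len(P))];print(len(P),"plane",np.linalg.lstsq(A,P[:,2],rcond=None)[0])
E
```

```text
[490.00386146 189.6674097  107.09996519] [-0.23878215  0.10504706  0.41578328]
1651 plane [ 2.07946640e-03 -2.27582359e-03  2.92490168e+01]
```

View pics/t6.png

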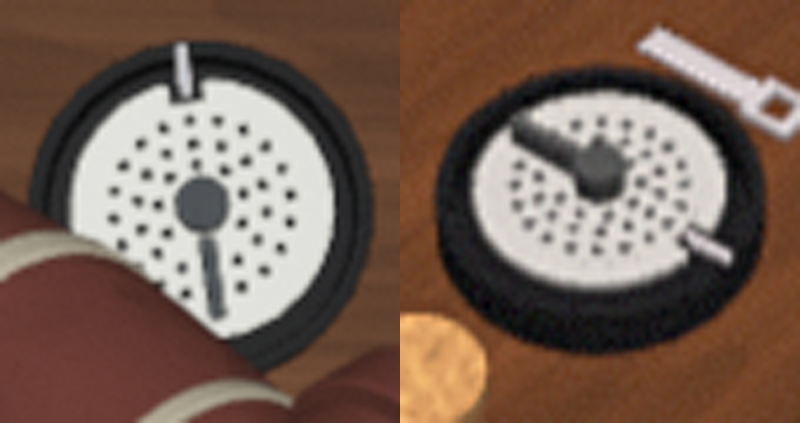

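The fitted plate height is now 29.2 mm and level (38.3 before), so it did go down the full 9 mm, and the 40 N was the bottom stop. The view shows the pin in the notch and the plate flush. One last check, then I'll hand in.

```bash
python3 - <<'E'
from h import *
for n in("top","scene"):
    c=capture(n)
    if n=="top": print("boss z",np.median([w(c,u,v)[2] for u in range(280,286) for v in range(223,229)]))
    for t in("opener","coasters"):
        print(n,t,[( np.round(d["box"]),round(d["conf"],2)) for d in spot_in(t,n)[:1]])
a=cv2.imread("pics/scene.png");b=cv2.cvtColor(capture("scene")["img"],cv2.COLOR_RGB2BGR)
d=cv2.absdiff(a,b).max(2)>60;k=cv2.connectedComponentsWithStats(d.astype(np.uint8))[2];print(k[k[:,4]>25])
print(get_obs()["force"],get_obs()["time_s"]);print(close_job())
E
```

```text
boss z 47.03052439444019
top opener []
top coasters [(array([329., 208.,  30.,  29.]), 0.9)]
scene opener [(array([276., 174.,  32.,  18.]), 0.67)]
scene coasters [(array([218., 223.,  30.,  22.]), 0.91)]
[[     0      0    560    420 227167]
 [     0      0     63     95   2126]
 [   177      0      4      8     27]
 [   234      0     13     15     79]
 [    89      4      6      8     32]
 [   259      4     61     72   2091]
 [   102     24      5     10     34]
 [   128     27     12     22     55]
 [   162     29     28     20     71]
 [   168     64     11     12     60]
 [   143     66     12     19     94]
 [   174     67     11     15     69]
 [   152     78      8     11     29]
 [     4     87     20     33    136]
 [   298     94     17      7     43]
 [   286     99     35     48    859]
 [   297    101     16      4     29]
 [     0    120      8      5     26]
 [     4    138     32     16    111]
 [    10    147     27     12     83]
 [     9    154     51     59   1196]
 [   243    183     48     21    336]
 [   243    201     43     17    154]]
[0.59513528 0.30948831 0.03072709] 15.9333
the job is handed in; nothing more can be done
None
```

The job is handed in: the grate's notch stands over the pin and the grate is fully home. I pushed the rib's rib_a flank with the closed fingertips to turn the grate about 123° anticlockwise. A further push of about 3° centred the notch, then I pressed the boss straight down.

**Last checks:**
- **Grate height:** the plate went from 38.3 mm to 29.2 mm and is level. The boss top reads 47 mm, against 48 mm expected when home, which is within calibration.
- **Notch:** the pin sits in the notch in both camera views.
- **Other things on the counter:** comparing the scene camera's pictures from before and after, only the arm and the grate changed. The opener was not reported in the last top view because the arm hides part of it. The scene camera found it where it should be.
- **Robot:** the arm was clear of everything, with near-zero force, at 15.9 s.

**What went wrong or disagreed:**
- **Missed first sweep:** the first sweep passed over the rib without touching it. Both cameras showed the real fingertips about 33 mm short of the reported TCP, so I lowered the tool to match and repeated the push.
- **Pressing force:** the force rose to about 40 N at the fingertips against the end stop. At first I took this for the pin blocking the rim, but the height readings showed the grate was home.

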